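# Pry a clipped-in sample carrier out of its holder and store it

## Task

The steel sample carrier is snapped into the spring clips of the aluminium holder. Pry it up with the flat lever, working over the round bar at the holder's front, until it has popped out of the clips; do not touch the carrier with the gripper while it is still clipped in. Then lay the lever back flat on the bench and put the carrier, without dropping it, flat into the tote compartment that matches its size, leaving the objective, dish and tin where they are.

Things in the scene. Friction and masses are not known exactly. Their poses are not given: they have to be found in the camera images.
- holder: Fixed aluminium holder, foot 116 x 104 x 8 mm, 82 mm tall. Origin at bench level under the seat's centre, z up; pry side faces its -x. Column under the seat: x -20..36, y +-30 mm. A trough (x -50..-20 mm, floor z 52, open to the sides) lies under the carrier's front 10 mm. Rear stop x 31..38 mm, z up to 76. In front of the fulcrum bar there is only the foot, ending at x = -64 mm.
- holder_seat (a point): Centre of the holder's flat seat, 70 mm above the bench: the carrier's origin lies here while clipped in. Axes as the holder's. Two towers beside it (x -25..-11, |y| 29..43 mm, 82 mm tall) hold the clips: steel spring balls of 4 mm radius at x = -18 mm that overlap the carrier's upper side edges. Lifting its front edge takes about 8 N there.
- holder_fulcrum (a point): Middle of the top of the round steel fulcrum bar (8 mm thick, 60 mm long, along the holder's y), at holder x -53, z 63 mm. Bar top to carrier underside: 7 mm. Pried up 9 to 10 mm at its front edge the carrier snaps over the balls and rests on them, that edge about 12 mm above its seat, the rear edge still down; then it lifts off freely. Pried up less, it sinks back into the clips within a second or two.
- carrier: Steel sample carrier, loose, about 60 g: plate 60 (x) x 46 (y) x 4 mm with an upright grip tab 24 (x) x 12 (y) mm centred at x = +4 mm, its top 28 mm above the underside. Origin: centre of the plate's underside; z up. Starts snapped into the holder, its axes along the holder's, its origin at holder (0, 0, 70 mm).
- carrier_lip (a point): Middle of the carrier's front lower edge (carrier x = -30 mm, z = 0), the edge to pry up; 70 mm above the bench while seated. Axes as the carrier's.
- lever: Pry lever, loose, about 80 g, 145 mm long, lying flat on the bench: ribbed black handle 70 (x) x 12 (y) x 18 mm (z) and a flat steel blade 16 mm wide and 3 mm thick that runs on along +x from the handle's end (x = +35 mm) to x = +110 mm. Origin: centre of the handle's underside; z up. The blade is at mid height of the handle, z 7.5 to 10.5 mm.
- lever_tip (a point): Tip of the lever's blade: lever x = +110 mm, z = 9 mm. Axes as the lever's.
- tote: Fixed grey plastic divided tote, 74 (x) x 180 (y) x 16 mm, open at the top. Origin: centre of its underside; z up. Floor 3 mm thick, walls 3 mm. Three compartments in a row along its y, each 68 mm long in x: a narrow one 34 mm wide centred at y = -70 mm, a wide one 80 mm wide centred at y = -10 mm, and one 54 mm wide centred at y = +60 mm, which matches the 60 x 46 mm carrier (either way round, carrier x along tote x).
- objective: Bystander: white microscope objective standing upright, 26 x 26 x 48 mm; origin at its underside. Not to be moved.
- small_dish: Bystander: clear petri dish with lid, 55 mm across, 14 mm high; origin at its underside. Not to be moved.
- sample_tin: Bystander: round metal sample tin, 50 mm across, 13 mm high; origin at its underside. Not to be moved.
Not all that is in view belongs to the job. Of the things that look like the carrier, the smaller one is meant.

How it is judged:
By the outcome, as a careful person would: the job done as asked, in the order asked, and still so for the second after the job is handed in, with the robot touching nothing.
It also fails if it takes over 70 s, if anything falls off the work surface, if the arm or the gripper's body presses on something with over 40 N, if the wrist force passes 120 N, or if a joint passes its speed limit or range.

## Robot

A 7-joint arm with a two-finger parallel gripper is mounted at the origin on a cart in front of the work surface, level with it; the furniture and walls round the work are solid. World frame = base frame: x ahead of the robot, y to its left, z up, the work surface at z = 0. Lengths are in m, angles in rad, forces in N, time in s.
With the tool pointing down it reaches from about 0.4 to 0.85 m from the base axis. Payload 10.4 kg.
Tool frame: the origin (TCP) lies midway between the tips of the shut fingers; the grasp point (between the pads) lies 19 mm behind it (r.grasp_offset is the distance from the TCP to the grasp point, in m); z points along the fingers, y is the line along which they close (so a half turn about z gives the same grasp; the last joint's range is limited). The gripper opens to 87 mm and grips with 3 to 60 N. Pads are 19 mm wide; open, the fingers measure 117 mm over their backs; the gripper's body (75 mm by 190 mm) begins 51 mm behind the grasp point.
Start: joints at [-1.215, 0.332, -0.065, 1.46, 0.022, 1.35, -0.088], TCP at [0.231, 0.581, 0.223] pointing down, gripper open.
Joint ranges: [-2.6, 2.6], [-0.5, 2.12], [-1.47, 1.34], [0.16, 2.42], [-1.27, 4.41], [0.06, 2.06], [-2.6, 2.6]. Speed limits (rad/s): [2.22, 2.22, 2.79, 2.79, 3.14, 3.14, 3.14].

## Interface

Orientations are given as a unit quaternion [x, y, z, w].
In Python, from bench import r gives the robot as it stands.
- The arm moves only by the tool drive_tool, never from a script. Its argument "moves" is a list that holds one entry, the list of rows, each a list of 7 numbers: the shift along the tool's x, y, z in m, then the turn, a rotation vector about the tool's x, y, z in rad, then the opening, from 0 (shut) to 1 (fully open). In form: [[[tx, ty, tz, ax, ay, az, jaw], ...]]. A call has 1 to 10 rows; each row shifts and turns the commanded pose from where the row before left it, along the tool's axes as they then stand; what a row does not reach is not made up. A row lasts 1/10 s, in which the tool goes at most 50 mm and 8.59 degrees, less where a joint would pass 70% of its speed; a pose out of reach is approached as far as the arm can. A call is refused whole if a number of a shift passes 0.05 or a number of a turn 0.15, either way. A call with a gripper value outside its range is refused whole. The fingers move at their own pace and stop on an object; "squeeze" is the grip in N (left out, the last holds). Time passes only in rows, so rows that do not move let the fingers close. It gives the time, the measured TCP pose, the force, the opening and the grip force at its end, in the units of the state.
- r.read_state(): the state, without advancing time (a new reading comes with each control period).
- r.camera(name): name is "scene" or "side" or "wrist"; returns the picture (400x640x3 uint8, red, green, blue); there is no depth.
- r.camera_info(name): a dict with "mtx" (3x3 intrinsics, pixels), "k1" (the pictures are not rectified: a ray, as slopes to the right and down, at radius r is drawn at 1 + k1 r^2 times it, then the intrinsics apply), "rvec" (rotation vector, rad) and "tvec" (3), from world to camera coordinates, as OpenCV has them; the wrist camera has in their place "T_tool_cam" (4x4, takes a point from camera to tool coordinates, whose origin is the TCP and whose axes are the flange's). Camera axes: x right, y down, z forward; pixel columns grow to the right and rows downward; lengths in m; the calibration is good to about 2 mm. A picture is of the moment at which its call begins: read the wrist's pose just before it. camera_info takes no time and is no camera call.
- r.close_job(): hands the job in; it is judged then, once.
Trained networks look in the newest picture that a camera, given by its name, has taken for a name from the list of things; names that differ only in an ending like _2 or _b are one class to them, and where a whole thing is asked for, a point or a joint stands for the part that bears it (a point fixed in the world has none). Each returns a list of dicts, best first, with "conf" (0 to 1); they miss things now and then, are a little off and sometimes report something else, mostly with a low value. They report only what shows in the picture. A call takes as long as a camera call. They do not tell look-alikes from the thing itself.
- r.find_in(camera, query): "bbox" ([left, top, right, bottom] in pixels, round what is visible of it).
- r.place_of(camera, query): "at" ([column, row] in pixels: a listed point, or the origin of a listed thing).
The state is a dict: "time": time; "joint_positions": joint angles; "joint_vel": joint speeds; "joint_torque": joint torques, N m; "ee_pos": TCP position; "eef_rot": TCP orientation; "ft_force": force on the tool from outside, world axes, zero at the start; "torque": the same for the moment, N m; "width": finger opening in m; "grip_force": force on a finger pad.
Only numpy, scipy, OpenCV 4.12 (cv2) and the standard library are available. Lean on these libraries where they do the work, as an engineer would, in place of code of your own. Each camera call takes 0.05 s, during which the arm holds its last target. There are 200 camera calls.

## Working session

There is one attempt and no reset: what is moved stays moved. The work goes in short steps, Python scripts to look and compute and a tool call to move; the robot and the scene stay as the last step left them, time stands still between calls to the robot, and variables do not carry over. Pictures are saved under pics/ and viewed, at most 10 in all, crops included, and the job is handed in when it is done.

Besides the shell and the picture viewer there is one more tool, called by a JSON object that holds its "method" and its "body". drive_tool: Moves the arm, as the interface text tells. Its arguments: {"type":"object","properties":{"moves":{"type":"array"},"squeeze":{"type":"number"}},"required":["moves"]}

```bash
mkdir -p pics; ls; cat > h.py <<'E'
import numpy as np,cv2
from scipy.spatial.transform import Rotation as R
from bench import r
def save(n,f):
    im=r.camera(n); cv2.imwrite('pics/'+f,im[:,:,::-1]); return im
def cam(n):
    i=r.camera_info(n); K=np.array(i['mtx'])
    if 'rvec' in i:
        Rm=R.from_rotvec(np.ravel(i['rvec'])).as_matrix(); t=np.ravel(i['tvec'])
    else:
        s=r.read_state(); T=np.eye(4);T[:3,:3]=R.from_quat(s['eef_rot']).as_matrix();T[:3,3]=s['ee_pos']
        W=T@np.array(i['T_tool_cam']); Rm=W[:3,:3].T; t=-Rm@W[:3,3]
    return K,i['k1'],Rm,t
def ray(c,px):
    K,k,Rm,t=c; d=np.linalg.solve(K,[px[0],px[1],1])[:2]; u=d.copy()
    for _ in range(30): u=d/(1+k*(u@u))
    v=Rm.T@np.array([u[0],u[1],1]); return -Rm.T@t,v
def onz(c,px,z):
    o,v=ray(c,px); return o+v*(z-o[2])/v[2]
def proj(c,P):
    K,k,Rm,t=c; p=Rm@np.asarray(P)+t; u=p[:2]/p[2]; u=u*(1+k*(u@u)); return (K@[u[0],u[1],1])[:2]
def tri(rs):
    A=0;b=0
    for o,v in rs:
        v=v/np.linalg.norm(v);M=np.eye(3)-np.outer(v,v);A=A+M;b=b+M@o
    return np.linalg.solve(A,b)
E
python3 - <<'E'
from h import *
for n in('scene','side','wrist'):
    save(n,n+'0.png')
Z=dict(holder=0,holder_seat=.07,holder_fulcrum=.063,carrier=.07,carrier_lip=.07,lever=0,lever_tip=.009,tote=0,objective=0,small_dish=0,sample_tin=0)
for n in('scene','side'):
    c=cam(n); print(n,'cam at',-c[2].T@c[3])
    for q,z in Z.items():
        print(q,[(np.round(d['at']),round(d['conf'],2),np.round(onz(c,d['at'],z),3)[:2]) for d in r.place_of(n,q)[:3]])
print(r.read_state())
E
```

```text
pics
scene cam at [-0.11997388 -0.49220644  0.77918961]
holder [(array([408., 234.]), 0.8, array([ 0.636, -0.113]))]
holder_seat [(array([410., 208.]), 0.87, array([ 0.64 , -0.108]))]
holder_fulcrum [(array([392., 223.]), 0.81, array([ 0.584, -0.1  ]))]
carrier [(array([407., 209.]), 0.72, array([ 0.634, -0.105])), (array([394., 324.]), 0.58, array([ 0.36 , -0.245]))]
carrier_lip [(array([377., 341.]), 0.81, array([ 0.316, -0.241])), (array([397., 218.]), 0.68, array([ 0.595, -0.105]))]
lever [(array([286., 249.]), 0.66, array([0.435, 0.072])), (array([408., 208.]), 0.49, array([ 0.714, -0.066]))]
lever_tip [(array([324., 223.]), 0.84, array([0.544, 0.054]))]
tote []
objective [(array([427., 295.]), 0.5, array([ 0.507, -0.234]))]
small_dish [(array([333., 305.]), 0.83, array([ 0.375, -0.103]))]
sample_tin [(array([200., 221.]), 0.78, array([0.384, 0.294])), (array([408., 234.]), 0.66, array([ 0.634, -0.115]))]
side cam at [ 0.47065099 -0.73456338  0.66598042]
holder [(array([371., 260.]), 0.6, array([ 0.63 , -0.115]))]
holder_seat [(array([372., 240.]), 0.71, array([ 0.624, -0.123]))
[... 835 characters left out ...]
1460476,  0.33221341, -0.06469048,  1.46010799,  0.02161103,
        1.34992829, -0.08844782]), 'joint_vel': array([-1.18453367e-03,  1.16100403e-03,  1.44718033e-04,  1.39379466e-03,
       -2.15942030e-03, -8.94290576e-04,  7.02643684e-05]), 'joint_torque': array([-4.10389903e-04, -6.23009706e+01,  2.43990426e-02, -3.90161240e+01,
       -6.12186478e-02,  3.10528034e-02, -1.83100639e-05]), 'ee_pos': array([0.23111955, 0.58070555, 0.2225633 ]), 'eef_rot': array([1.88241451e-01, 9.82122780e-01, 1.87830991e-05, 2.60059900e-06]), 'ft_force': array([ 0.11158218, -0.38556051,  0.18061688]), 'torque': array([ 0.04386497, -0.06869675, -0.02557054]), 'grip_force': 0.0, 'width': 0.08670887572204056}
```

```bash
python3 - <<'E'
import cv2,numpy as np
a=cv2.imread('pics/scene0.png')[110:380,130:530]; b=cv2.imread('pics/side0.png')[110:380,170:570]
cv2.imwrite('pics/c1.png',cv2.resize(a,(800,540),interpolation=cv2.INTER_CUBIC))
cv2.imwrite('pics/c2.png',cv2.resize(b,(800,540),interpolation=cv2.INTER_CUBIC))
E
```

```text
(no output)
```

View pics/c1.png

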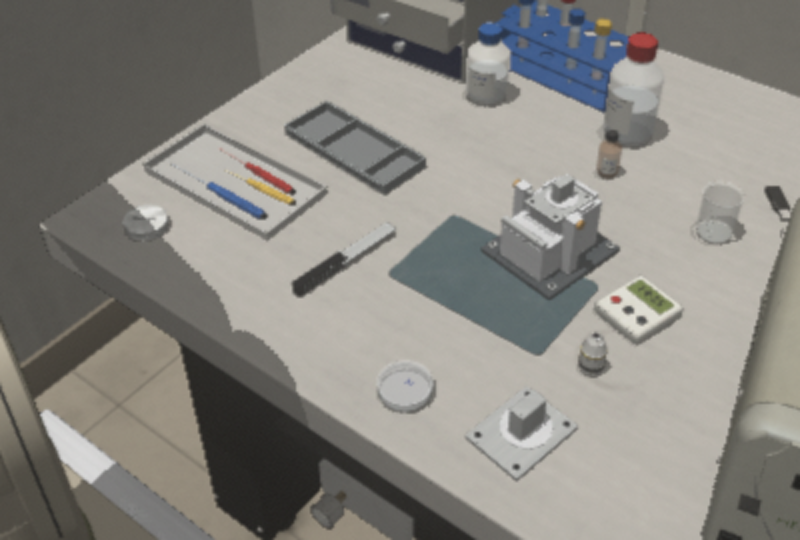

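View pics/c2.png

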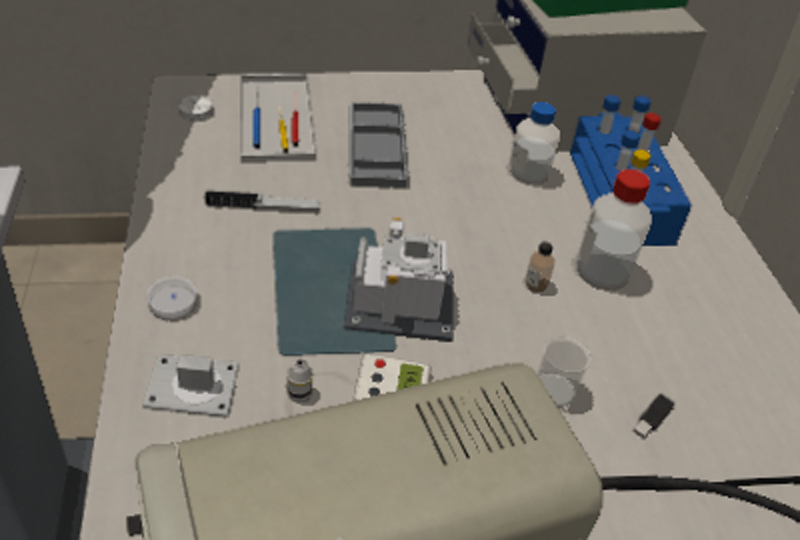

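Two things look like the carrier. One is clipped in the holder at scene (410,209). The other is a bigger plate lying loose on the bench at scene (394,324). The clipped one fits, because it is smaller and sits in the holder. The lever is at scene (286,249) with its tip at (324,223), and the tote is at side (357,184). Next I'll look closer with the wrist camera.

```bash
cat >> h.py <<'E'
def pose():
    s=r.read_state(); return np.array(s['ee_pos']),R.from_quat(s['eef_rot'])
def down(yaw_x,pitch=0):  # tool x heading yaw (deg), z down; pitch about tool y (deg)
    x=np.array([np.cos(np.radians(yaw_x)),np.sin(np.radians(yaw_x)),0]); z=np.array([0,0,-1.]); y=np.cross(z,x)
    return R.from_matrix(np.c_[x,y,z])*R.from_euler('y',pitch,degrees=True)
def rel(p,q,P,Q):  # shift in tool axes, rotvec in tool axes
    return np.round(q.inv().apply(np.array(P)-p),4),np.round((q.inv()*Q).as_rotvec(),4)
E
python3 - <<'E'
from h import *
np.set_printoptions(suppress=True,precision=4)
i=r.camera_info('wrist');print(i)
p,q=pose(); print(rel(p,q,[.47,.04,.30],down(174)))
E
```

```text
{'mtx': array([[319.1505,   0.    , 324.2553],
       [  0.    , 319.1505, 201.2971],
       [  0.    ,   0.    ,   1.    ]]), 'k1': -0.05860008206443221, 'T_tool_cam': array([[-0.0008, -0.9658, -0.2591,  0.0705],
       [ 1.    , -0.0011,  0.001 , -0.0002],
       [-0.0013, -0.2591,  0.9658, -0.162 ],
       [ 0.    ,  0.    ,  0.    ,  1.    ]])}
(array([-0.4219, -0.4141, -0.0775]), array([ 0.   ,  0.   , -0.274]))
```

{"method": "drive_tool", "body": {"moves": [[[-0.033,-0.0315,-0.0034,0,0,0,1],[-0.033,-0.0315,-0.0034,0,0,0,1],[-0.033,-0.0315,-0.0034,0,0,0,1],[-0.033,-0.0315,-0.0034,0,0,0,1],[-0.033,-0.0315,-0.0034,0,0,0,1],[-0.033,-0.0315,-0.0034,0,0,0,1],[-0.033,-0.0315,-0.0034,0,0,0,1],[-0.033,-0.0315,-0.0034,0,0,0,1]]]}}

```text
time: 2.05
ee_pos: [0.3837, 0.2471, 0.2501]
eef_rot: [0.188, 0.982, 0.0, 0.0]
ft_force: [0.7, 1.1, 0.4]
width: 0.0872
grip_force: 0.0
```

{"method": "drive_tool", "body": {"moves": [[[-0.033,-0.0315,-0.0034,0,0,0,1],[-0.033,-0.0315,-0.0034,0,0,0,1],[-0.033,-0.0315,-0.0034,0,0,0,1],[-0.033,-0.0315,-0.0034,0,0,0,1],[-0.033,-0.0315,-0.0034,0,0,0,1],[-0.033,-0.0315,-0.0034,0,0,0,1],[0,0,0,0,0,-0.137,1],[0,0,0,0,0,-0.137,1],[0,0,0,0,0,0,1],[0,0,0,0,0,0,1]]]}}

```text
time: 3.05
ee_pos: [0.4972, 0.0003, 0.2701]
eef_rot: [0.054, 0.999, 0.0, 0.0]
ft_force: [-0.5, 0.4, -0.3]
width: 0.087
grip_force: 0.0
```

```bash
python3 - <<'E'
from h import *
c=cam('wrist'); im=save('wrist','w1.png')
Z=dict(holder=0,holder_seat=.07,holder_fulcrum=.063,carrier=.07,carrier_lip=.07,lever=0,lever_tip=.009,tote=0)
for q,z in Z.items():
    print(q,[(np.round(d['at']),round(d['conf'],2),np.round(onz(c,d['at'],z),4)[:2]) for d in r.place_of('wrist',q)[:3]])
print(r.read_state()['joint_positions'].round(2))
cv2.imwrite('pics/w1b.png',cv2.resize(im[:,:,::-1],(800,500),interpolation=cv2.INTER_CUBIC))
E
```

```text
holder [(array([258., 268.]), 0.66, array([ 0.6337, -0.1135]))]
holder_seat []
holder_fulcrum [(array([248., 249.]), 0.85, array([ 0.5772, -0.1046]))]
carrier [(array([247., 292.]), 0.71, array([ 0.6331, -0.1146])), (array([153., 117.]), 0.63, array([ 0.4055, -0.1828]))]
carrier_lip [(array([148.,  83.]), 0.63, array([ 0.3697, -0.1799]))]
lever [(array([366., 120.]), 0.96, array([0.4385, 0.0625]))]
lever_tip [(array([363., 204.]), 0.78, array([0.5495, 0.0489]))]
tote [(array([459., 252.]), 0.71, array([0.6414, 0.1856]))]
[-0.59  0.01  0.5   1.74 -0.    1.4   1.38]
```

View pics/w1b.png

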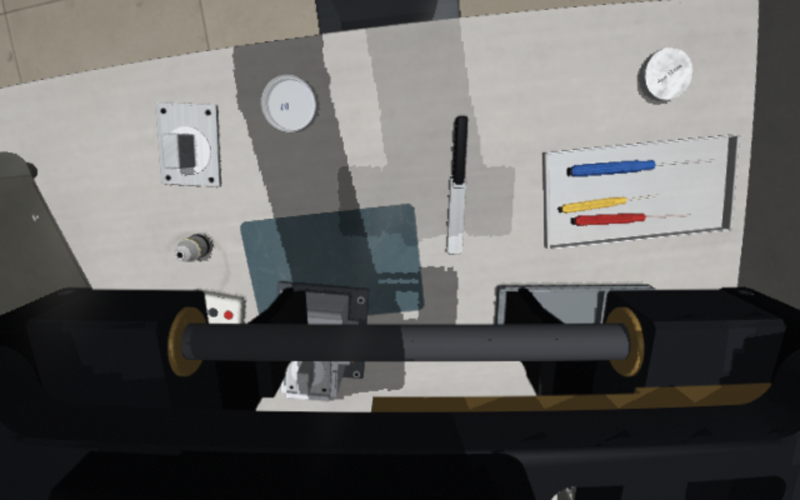

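The wrist view (at 640-px scale) shows the lever handle at (366,120) and the tip at (363,204). Their distance comes out at 112 mm, against 110 mm given, with yaw −7°. The holder is hidden behind the gripper. I'll turn the tool by half a turn so the camera faces the blade and the holder.

{"method": "drive_tool", "body": {"moves": [[[0,0,0,0,0,0.1434,1],[0,0,0,0,0,0.1434,1],[0,0,0,0,0,0.1434,1],[0,0,0,0,0,0.1434,1],[0,0,0,0,0,0.1434,1],[0,0,0,0,0,0.1434,1],[0,0,0,0,0,0.1434,1],[0,0,0,0,0,0.1434,1],[0,0,0,0,0,0.1434,1],[0,0,0,0,0,0.1434,1]]]}}

```text
time: 4.5
ee_pos: [0.4973, 0.0001, 0.2701]
eef_rot: [0.698, 0.716, 0.0, -0.0]
ft_force: [-0.3, -0.3, -0.3]
width: 0.0872
grip_force: 0.0
```

{"method": "drive_tool", "body": {"moves": [[[0,0,0,0,0,0.1434,1],[0,0,0,0,0,0.1434,1],[0,0,0,0,0,0.1434,1],[0,0,0,0,0,0.1434,1],[0,0,0,0,0,0.1434,1],[0,0,0,0,0,0.1434,1],[0,0,0,0,0,0.1434,1],[0,0,0,0,0,0.1434,1],[0,0,0,0,0,0.1434,1],[0,0,0,0,0,0.1434,1]]]}}

```text
time: 5.5
ee_pos: [0.4973, 0.0001, 0.2701]
eef_rot: [0.997, 0.081, 0.0, -0.0]
ft_force: [0.1, -0.7, -0.9]
width: 0.0872
grip_force: 0.0
```

{"method": "drive_tool", "body": {"moves": [[[0,0,0,0,0,0.1434,1],[0,0,0,0,0,0.1434,1],[0,0,0,0,0,0,1]]]}}

```text
time: 5.8
ee_pos: [0.4973, 0.0001, 0.2701]
eef_rot: [0.998, -0.06, -0.0, -0.0]
ft_force: [-0.9, -0.2, -1.3]
width: 0.0874
grip_force: 0.0
```

```bash
python3 - <<'E'
from h import *
c=cam('wrist'); im=save('wrist','w2.png')
Z=dict(holder=0,holder_seat=.07,holder_fulcrum=.063,carrier=.07,carrier_lip=.07,lever=0,lever_tip=.009,tote=0)
for q,z in Z.items():
    print(q,[(np.round(d['at']),round(d['conf'],2),np.round(onz(c,d['at'],z),4)[:2]) for d in r.place_of('wrist',q)[:3]])
p,q=pose();print(p,q.as_matrix().round(3)[:,0],r.read_state()['joint_positions'].round(2))
cv2.imwrite('pics/w2b.png',cv2.resize(im[:,:,::-1],(800,500),interpolation=cv2.INTER_CUBIC))
E
```

```text
holder []
holder_seat []
holder_fulcrum [(array([407.,  90.]), 0.87, array([ 0.5853, -0.1031]))]
carrier [(array([411.,  40.]), 0.81, array([ 0.6346, -0.1083])), (array([486., 217.]), 0.81, array([ 0.4289, -0.1881]))]
carrier_lip [(array([415.,  71.]), 0.94, array([ 0.6031, -0.111 ])), (array([480., 246.]), 0.77, array([ 0.392 , -0.1804]))]
lever [(array([283., 216.]), 0.88, array([0.4382, 0.0662]))]
lever_tip [(array([282., 139.]), 0.77, array([0.5454, 0.0509]))]
tote [(array([172.,  79.]), 0.79, array([0.64  , 0.1829]))]
[4.97267807e-01 1.34174027e-04 2.70135239e-01] [ 0.993 -0.117 -0.   ] [-0.6   0.01  0.51  1.74 -0.    1.4  -1.77]
```

View pics/w2b.png

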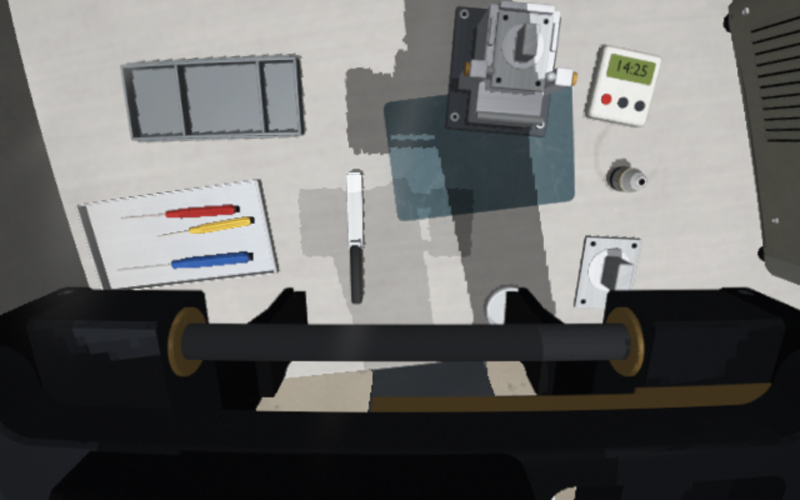

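The view shows the holder's fulcrum at (407,90) and lip at (415,71), both at 640-px scale. The lever runs from (283,216) to (282,139). The tote is at (172,79), with its 54 mm compartment at the left, toward +y. Now I'll grasp the lever.

```bash
python3 - <<'E'
from h import *
p,q=pose(); print(rel(p,q,[.438,.0645,.004],down(-7.3)))
E
```

```text
(array([-0.0664, -0.057 ,  0.2661]), array([-0.0001,  0.    ,  0.0102]))
```

{"method": "drive_tool", "body": {"moves": [[[-0.022,-0.019,0.03,0,0,0,0.5],[-0.022,-0.019,0.03,0,0,0,0.5],[-0.0224,-0.019,0.03,0,0,0,0.5],[0,0,0.04,0,0,0.01,0.5],[0,0,0.04,0,0,0,0.5],[0,0,0.04,0,0,0,0.5],[0,0,0.03,0,0,0,0.5],[0,0,0.016,0,0,0,0.5],[0,0,0.01,0,0,0,0.5],[0,0,0,0,0,0,0.5]]], "squeeze": 50}}

```text
time: 7.25
ee_pos: [0.4375, 0.0644, 0.0034]
eef_rot: [0.998, -0.064, -0.001, 0.0]
ft_force: [-0.5, -0.4, 0.7]
width: 0.0434
grip_force: 0.0
```

{"method": "drive_tool", "body": {"moves": [[[0,0,0,0,0,0,0],[0,0,0,0,0,0,0],[0,0,0,0,0,0,0],[0,0,0,0,0,0,0],[0,0,0,0,0,0,0]]]}}

```text
time: 7.75
ee_pos: [0.4383, 0.0646, 0.0045]
eef_rot: [0.998, -0.064, 0.0, -0.0]
ft_force: [-1.1, -0.8, 5.1]
width: 0.0116
grip_force: 45.5
```

{"method": "drive_tool", "body": {"moves": [[[0,0,-0.03,0,0,0,0],[0,0,-0.04,0,0,0,0],[0,0,-0.04,0,0,0,0],[0.01,0.03,-0.035,0,0,0,0],[0.01,0.03,0,0,0,0,0],[0.01,0.03,0,0,0,0,0],[0.01,0.03,0,0,0,0,0],[0.01,0.025,0,0,0,0,0],[0,0,0,0,0,0,0],[0,0,0,0,0,0,0]]]}}

```text
time: 8.75
ee_pos: [0.4689, -0.0857, 0.149]
eef_rot: [0.998, -0.065, -0.0, -0.0]
ft_force: [0.4, 0.3, -0.7]
width: 0.0115
grip_force: 50.0
```

```bash
python3 - <<'E'
from h import *
c=cam('wrist'); im=save('wrist','w3.png')
Z=dict(holder_seat=.07,holder_fulcrum=.063,carrier=.07,carrier_lip=.07,lever_tip=.1545)
for q,z in Z.items():
    print(q,[(np.round(d['at'],1),round(d['conf'],2),np.round(onz(c,d['at'],z),4)) for d in r.place_of('wrist',q)[:3]])
p,q=pose();print(p,q.as_matrix().round(3)[:,0],r.read_state()['joint_positions'].round(2),r.read_state()['grip_force'])
s=im[0:200,200:520]
cv2.imwrite('pics/w3b.png',cv2.resize(s[:,:,::-1],(800,500),interpolation=cv2.INTER_CUBIC))
E
```

```text
holder_seat []
holder_fulcrum [(array([330.7,  56.5]), 0.74, array([ 0.5803, -0.1049,  0.063 ]))]
carrier []
carrier_lip [(array([330.8,  23.4]), 0.63, array([ 0.6006, -0.1074,  0.07  ]))]
lever_tip [(array([323.2,  29.1]), 0.78, array([ 0.5769, -0.0993,  0.1545])), (array([324.2, 247.3]), 0.28, array([ 0.4723, -0.0861,  0.1545]))]
[ 0.4691056  -0.0848635   0.14911882] [ 0.992 -0.126 -0.   ] [-0.51  0.05  0.62  1.96 -0.03  1.14 -1.58] 49.99776899814606
```

View pics/w3b.png

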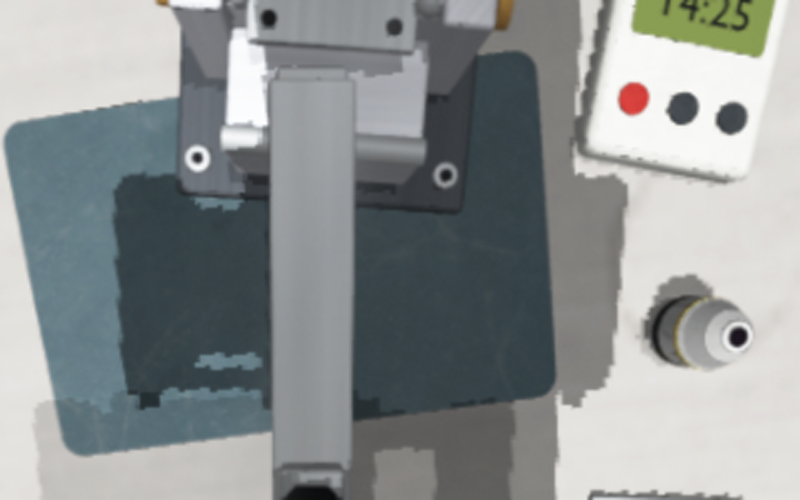

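```bash
python3 - <<'E'
from h import *
from scipy.optimize import least_squares
c=cam('wrist')
f=lambda a,z:onz(c,[a[0]/2.5+200,a[1]/2.5],z)
L,Rr=f((222,138),.061),f((427,150),.061); print('bar',L,Rr,np.linalg.norm(L-Rr),(L+Rr)/2,np.degrees(np.arctan2(*(L-Rr)[:2]*[-1,1])))
a,b=f((180,190),.008),f((462,212),.008); d=a-b; print('foot',a,b,np.linalg.norm(d),'yaw',np.degrees(np.arctan2(-d[0],d[1])))
m=(a+b)/2; yaw=np.arctan2(-d[0],d[1]); print('seat from foot',m+.064*np.array([np.cos(yaw),np.sin(yaw),0]))
a,b=f((197,158),.008),f((446,175),.008); d=a-b; print('bolts',a,b,np.linalg.norm(d),'yaw',np.degrees(np.arctan2(-d[0],d[1])),(a+b)/2)
for p in ((248,38),(413,50),(268,18),(395,27)): print('carrier front',f(p,.074))
for n,col in (('scene',None),('side',None)):
    pass
E
```

```text
bar [ 0.58581076 -0.07352946  0.061     ] [ 0.57490962 -0.13272956  0.061     ] 0.060195405605452126 [ 0.58036019 -0.10312951  0.061     ] -10.433593807304085
foot [ 0.58040173 -0.05157311  0.008     ] [ 0.55999772 -0.15148641  0.008     ] 0.10197543856613138 yaw -11.542069853820172
seat from foot [ 0.63290552 -0.11433535  0.008     ]
bolts [ 0.59034645 -0.0593475   0.008     ] [ 0.57335248 -0.14689274  0.008     ] 0.0891793922177774 yaw -10.985429146527462 [ 0.58184946 -0.10312012  0.008     ]
carrier front [ 0.60788899 -0.08540221  0.074     ]
carrier front [ 0.59922999 -0.12949365  0.074     ]
carrier front [ 0.61217078 -0.09147107  0.074     ]
carrier front [ 0.60560651 -0.12525612  0.074     ]
```

Several independent estimates agree: seat at (0.6327, −0.1135), holder yaw −11°, carrier front edge measured 45 mm against 46 mm given, bar 60.2 mm against 60 mm. Next I'll plan the approach and the pry arc.

```bash
cat >> h.py <<'E'
SEAT=np.array([.6327,-.1135]); YAW=-11.
TOFF=109.; DZ=6.0
def lev(xt,zt,a,L=None,H=None):  # tip top corner at holder x,z (mm), pitch a deg -> TCP pose
    H=down(YAW+.35); L=TOFF; t=np.radians(a); ux=np.array([np.cos(t),np.sin(t)]); uz=np.array([-np.sin(t),np.cos(t)])
    w=np.array([xt,zt])-DZ*uz-L*ux; y=np.radians(YAW); e=np.array([np.cos(y),np.sin(y)])
    return np.r_[SEAT+e*w[0]/1e3,w[1]/1e3], H*R.from_euler('y',a,degrees=True)
def top(a,xt=-24,d=0):
    t=np.radians(a); rr=7-d; s=(xt+53+rr*np.sin(t))/np.cos(t); return 59+rr*np.cos(t)+s*np.sin(t)
E
python3 - <<'E'
from h import *
p,q=pose(); print(p)
for P in (lev(-70,68,0),lev(-24,68,0),lev(-24,top(0,-24),0)):
    print(P[0].round(4),*rel(p,q,*P)); p,q=P
for a in range(4,32,4):
    P=lev(-24,top(a,-24,.5),a); print(a,round(top(a,-24,.5),1),P[0].round(4),*rel(p,q,*P)); p,q=P
E
```

```text
[ 0.4691056  -0.0848635   0.14911882]
[ 0.457  -0.0793  0.062 ] [-0.0127 -0.0039  0.0871] [-0.0003  0.      0.0592]
[ 0.5021 -0.0881  0.062 ] [0.046  0.0003 0.    ] [0. 0. 0.]
[ 0.5021 -0.0881  0.06  ] [0.    0.    0.002] [0. 0. 0.]
4 67.5 [ 0.5028 -0.0883  0.054 ] [0.0007 0.     0.006 ] [ 0.      0.0698 -0.    ]
8 69.6 [ 0.504  -0.0885  0.0485] [0.0008 0.     0.0055] [-0.      0.0698 -0.    ]
12 71.8 [ 0.5057 -0.0888  0.0433] [0.001  0.     0.0054] [0.     0.0698 0.    ]
16 74.1 [ 0.5079 -0.0892  0.0383] [0.0012 0.     0.0054] [-0.      0.0698  0.    ]
20 76.5 [ 0.5106 -0.0898  0.0336] [0.0013 0.     0.0053] [-0.      0.0698  0.    ]
24 79.0 [ 0.5138 -0.0904  0.0292] [0.0016 0.     0.0052] [ 0.      0.0698 -0.    ]
28 81.8 [ 0.5174 -0.0911  0.0253] [0.0018 0.     0.0051] [0.     0.0698 0.    ]
```

{"method": "drive_tool", "body": {"moves": [[[-0.0127,-0.004,0,0,0,0.03,0],[0,0,0.02,0,0,0.029,0],[0,0,0.03,0,0,0,0],[0,0,0.025,0,0,0,0],[0,0,0.012,0,0,0,0],[0,0,0,0,0,0,0],[0,0,0,0,0,0,0]]]}}

```text
time: 9.75
ee_pos: [0.4576, -0.0801, 0.0629]
eef_rot: [0.996, -0.093, 0.0, -0.0]
ft_force: [0.3, -0.5, -0.8]
width: 0.0115
grip_force: 50.0
```

```bash
python3 - <<'E'
from h import *
c=cam('wrist'); im=save('wrist','w4.png')
print(proj(c,np.r_[SEAT,.07]))
p,q=pose(); print(p,q.apply([1,0,0]).round(4),*rel(p,q,*lev(-24,68,0)))
Z=dict(holder_fulcrum=.063,carrier_lip=.07,lever_tip=.0665)
for k,z in Z.items():
    print(k,[(np.round(d['at'],1),round(d['conf'],2),np.round(onz(c,d['at'],z),4)) for d in r.place_of('wrist',k)[:3]])
cv2.imwrite('pics/w4b.png',cv2.resize(im[0:160,210:466,::-1],(800,500),interpolation=cv2.INTER_CUBIC))
sc=save('side','s4.png'); print(r.place_of('side','lever_tip')[:2])
E
```

```text
[ 324.70839743 -145.28258209]
[ 0.45790994 -0.08004425  0.06322296] [ 0.9826 -0.1858  0.0015] [ 0.045  -0.0003  0.0013] [-0.0005 -0.0015 -0.0011]
holder_fulcrum []
carrier_lip []
lever_tip [(array([325.9,  25.7]), 0.92, array([ 0.5663, -0.1014,  0.0665]))]
[{'at': [345.0, 234.2], 'conf': 0.8}, {'at': [297.5, 234.2], 'conf': 0.58}]
```

View pics/w4b.png

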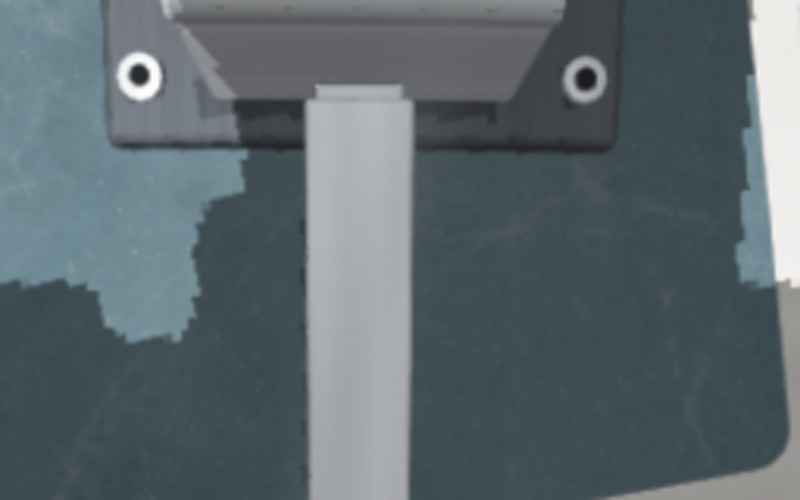

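Blade centre at crop x=359 lines up with the bar centre at 365, and the foot edge is level, so the lever is well aligned. Inserting it now.

{"method": "drive_tool", "body": {"moves": [[[0,0,0.0012,0,0,0,0],[0.01,0,0,0,0,0,0],[0.01,0,0,0,0,0,0],[0.01,0,0,0,0,0,0],[0.008,0,0,0,0,0,0],[0.006,0,0,0,0,0,0],[0,0,0,0,0,0,0],[0,0,0,0,0,0,0]]]}}

```text
time: 10.85
ee_pos: [0.5001, -0.0883, 0.0607]
eef_rot: [0.996, -0.093, -0.0, 0.0]
ft_force: [-0.7, -0.1, -1.6]
width: 0.0123
grip_force: 50.0
```

```bash
python3 - <<'E'
from h import *
p,q=pose(); print(p,q.apply([1,0,0]).round(4),r.read_state()['ft_force'].round(1),*rel(p,q,*lev(-24,top(0),0)))
im=save('side','s5.png'); w=r.camera('wrist')
a=cv2.resize(im[180:280,310:430,::-1],(480,400),interpolation=cv2.INTER_CUBIC); b=cv2.resize(w[0:200,200:360+80,::-1],(320,267)); 
o=np.zeros((400,800,3),np.uint8); o[:,:480]=a; o[:267,480:]=b; cv2.imwrite('pics/s5b.png',o)
E
```

```text
[ 0.5000548  -0.08833586  0.06072652] [ 9.825e-01 -1.862e-01 -6.000e-04] [-0.7 -0.1 -1.6] [ 0.002  -0.0006  0.0007] [ 0.0002  0.0006 -0.0014]
```

View pics/s5b.png

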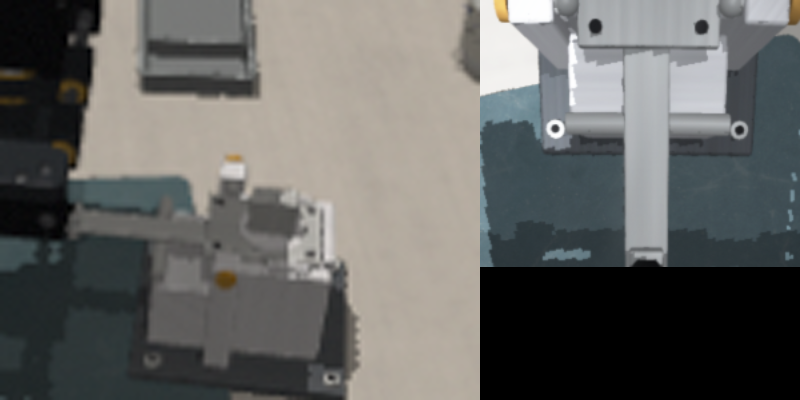

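The blade lies over the bar and its tip is hidden under the carrier's front lip. Now I pry.

{"method": "drive_tool", "body": {"moves": [[[0.001,0,0.001,0,0,0,0],[0.0007,0,0.006,0,0.07,0,0],[0.0008,0,0.0055,0,0.07,0,0],[0.001,0,0.0054,0,0.07,0,0],[0.0012,0,0.0054,0,0.07,0,0],[0,0,0,0,0,0,0]]], "squeeze": 60}}

```text
time: 11.55
ee_pos: [0.5052, -0.089, 0.0373]
eef_rot: [0.986, -0.092, 0.138, 0.012]
ft_force: [-2.4, 0.4, 1.4]
width: 0.0115
grip_force: 60.0
```

{"method": "drive_tool", "body": {"moves": [[[0.0013,0,0.0053,0,0.07,0,0],[0.0016,0,0.0052,0,0.07,0,0],[0.0018,0,0.0051,0,0.07,0,0],[0,0,0,0,0,0,0],[0,0,0,0,0,0,0]]]}}

```text
time: 12.05
ee_pos: [0.5167, -0.0915, 0.0255]
eef_rot: [0.966, -0.091, 0.24, 0.023]
ft_force: [-0.4, 0.8, -1.3]
width: 0.0113
grip_force: 60.0
```

```bash
python3 - <<'E'
from h import *
p,q=pose(); print(p,q.apply([1,0,0]).round(4),r.read_state()['ft_force'].round(1))
im=save('side','s6.png'); w=save('wrist','w6.png')
a=cv2.resize(im[180:280,310:430,::-1],(480,400),interpolation=cv2.INTER_CUBIC); b=cv2.resize(w[0:240,200:360+80,::-1],(320,320)); 
o=np.zeros((400,800,3),np.uint8); o[:,:480]=a; o[:320,480:]=b; cv2.imwrite('pics/s6b.png',o)
E
```

```text
[ 0.51674717 -0.09146143  0.02545442] [ 0.8683 -0.1641  0.4681] [-0.4  0.8 -1.3]
```

View pics/s6b.png

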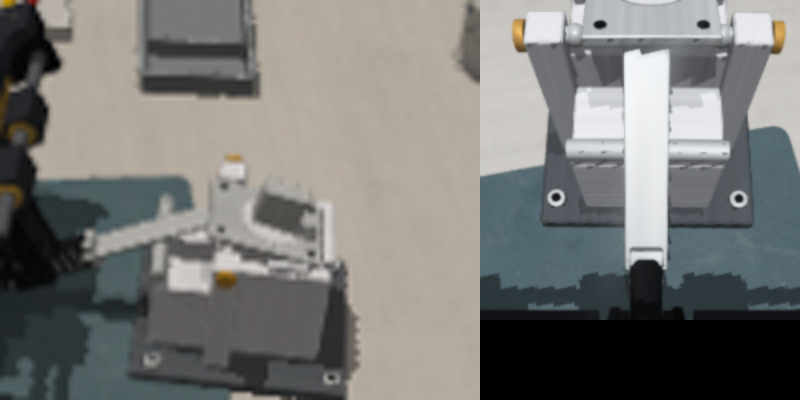

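The carrier's front edge is up and tilted, seen in the side crop at (260,210), and the force has dropped, so it looks popped out. I'll withdraw the lever horizontally, then check.

{"method": "drive_tool", "body": {"moves": [[[-0.0088,0,-0.0047,0,0,0,0],[-0.0088,0,-0.0047,0,0,0,0],[-0.0177,0,-0.0094,0,0,0,0],[-0.0177,0,-0.0094,0,0,0,0],[0,0,0,0,-0.12,0,0],[0,0,0,0,-0.12,0,0],[0,0,0,0,-0.125,0,0],[0,0,0,0,-0.125,0,0],[0,0,-0.03,0,0,0,0],[0,0,-0.03,0,0,0,0]]]}}

```text
time: 13.15
ee_pos: [0.491, -0.0889, 0.0841]
eef_rot: [0.996, -0.093, -0.004, -0.0]
ft_force: [0.1, 0.6, -1.2]
width: 0.0115
grip_force: 60.0
```

```bash
python3 - <<'E'
from h import *
p,q=pose(); print(p,q.apply([1,0,0]).round(4),r.read_state()['ft_force'].round(1))
im=save('side','s7.png')
a=cv2.resize(im[180:280,310:430,::-1],(480,400),interpolation=cv2.INTER_CUBIC)
im=save('scene','sc7.png'); b=cv2.resize(im[160:260,360:440,::-1],(320,400),interpolation=cv2.INTER_CUBIC)
cv2.imwrite('pics/s7b.png',np.hstack([a,b]))
print(*rel(p,q,[.4385,.0645,.006],down(-7.3)))
E
```

```text
[ 0.49097451 -0.08887563  0.08413941] [ 0.9826 -0.1858 -0.0076] [ 0.1  0.6 -1.2]
[-0.0795 -0.141   0.0787] [-0.0002  0.0076 -0.0595]
```

View pics/s7b.png

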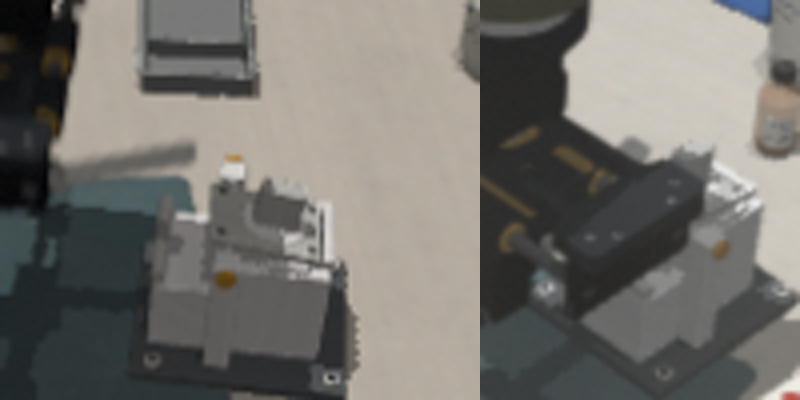

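```bash
python3 - <<'E'
from h import *
I={k:cv2.imread(f'pics/s{k}.png',0).astype(float) for k in '567'}; S=np.s_[225:252,362:398]
for a,b in('56','57','67'): print(a,b,np.abs(I[a][S]-I[b][S]).mean().round(1))
cw,cs=cam('wrist'),cam('side'); r.camera('wrist')
y=np.radians(YAW);e=np.array([np.cos(y),np.sin(y)])
for z in(.07,.082): 
    P=np.r_[SEAT-.03*e,z]; print('lip exp',z,proj(cw,P).round(1),proj(cs,P).round(1))
D={}
for k in('carrier_lip','lever_tip','carrier','holder_fulcrum'):
    w=r.place_of('wrist',k)[:2]; s=r.place_of('side',k)[:3]; print(k,[(np.round(d['at'],1),round(d['conf'],2)) for d in w],[(np.round(d['at'],1),round(d['conf'],2)) for d in s])
    if w and s: print('  tri',tri([ray(cw,w[0]['at']),ray(cs,s[0]['at'])]).round(4))
p,q=pose()
for a in(0,5,10,15,20):
    v=np.array([.110*np.cos(np.radians(a)),0,-.0045-.110*np.sin(np.radians(a))]); P=p+q.apply(v); print('tip exp',a,proj(cw,P).round(1),proj(cs,P).round(1))
# tracking patch of tab by template between s5 and s7
t=I['5'][226:240,370:388].astype(np.float32)
for k in '67':
    m=cv2.matchTemplate(I[k][215:255,355:400].astype(np.float32),t,cv2.TM_CCOEFF_NORMED); print(k,cv2.minMaxLoc(m)[1],cv2.minMaxLoc(m)[3],'ref (15,11)')
E
```

```text
5 6 26.7
5 7 10.6
6 7 25.6
lip exp 0.07 [320.6  37.3] [361.3 235.3]
lip exp 0.082 [320.2  31.3] [361.8 231.1]
carrier_lip [(array([482.4, 321.4]), 0.73), (array([498. , 157.8]), 0.34)] [(array([245. , 301.6]), 0.81), (array([363.6, 232. ]), 0.59)]
  tri [ 0.3564 -0.2136 -0.0039]
lever_tip [(array([326.1,  18.1]), 0.98)] [(array([361. , 217.3]), 0.48), (array([375. , 237.7]), 0.31)]
  tri [ 0.598  -0.1095  0.1221]
carrier [(array([490.1, 279.8]), 0.79)] [(array([262.9, 301.6]), 0.9), (array([375.8, 237.3]), 0.68)]
  tri [ 0.3966 -0.2202 -0.0007]
holder_fulcrum [] [(array([349. , 235.6]), 0.85)]
tip exp 0 [324.9  38.2] [359.8 229.5]
tip exp 5 [324.9  33.9] [359.9 226.1]
tip exp 10 [324.9  31.2] [359.7 222.6]
tip exp 15 [324.9  30.6] [359.  219.1]
tip exp 20 [324.9  32.3] [358.  215.6]
6 0.6954028010368347 (19, 9) ref (15,11)
7 0.8346255421638489 (16, 9) ref (15,11)
```

The lever slipped about 17° in the grip, because the pull-back fell short and the blade bore on the bar. I'll wait a little and check whether the carrier has stayed popped.

{"method": "drive_tool", "body": {"moves": [[[0,0,-0.04,0,0,0,0],[-0.02,0,-0.02,0,0,0,0],[0,-0.03,0,0,0,0,0],[0,-0.03,0,0,0,0,0],[0,-0.03,0,0,0,0,0],[0,0,0,0,0,0,0],[0,0,0,0,0,0,0]]]}}

```text
time: 14.4
ee_pos: [0.4877, 0.0035, 0.1442]
eef_rot: [0.996, -0.093, -0.002, -0.0]
ft_force: [0.5, -0.7, -1.6]
width: 0.0114
grip_force: 60.0
```

```bash
cat > car.py <<'E'
from h import *
def pts(tilt):
    # carrier corners in world for tilt about rear lower edge (x=30,z=0)
    t=np.radians(tilt); y=np.radians(YAW); ex=np.array([np.cos(y),np.sin(y),0]); ey=np.array([-np.sin(y),np.cos(y),0])
    def W(x,yy,z):
        dx=x-30; X=30+dx*np.cos(t)+z*np.sin(t); Z=70-dx*np.sin(t)+z*np.cos(t)
        return np.r_[SEAT,0]+ex*X/1e3+ey*yy/1e3+np.array([0,0,Z/1e3])
    plate=[W(a,b,4) for a,b in((-30,-23),(30,-23),(30,23),(-30,23))]
    tabt=[W(a,b,28) for a,b in((-8,-6),(16,-6),(16,6),(-8,6))]
    return plate,tabt
E
python3 - <<'E'
from car import *
p,q=pose(); print(p,q.apply([1,0,0]).round(3))
I=[cv2.imread('pics/s5.png'),cv2.imread('pics/s7.png'),save('side','s8.png')[:,:,::-1]]
S=np.s_[225:252,362:398]
print('5-8',np.abs(I[0][S]*1.-I[2][S]).mean(),'7-8',np.abs(I[1][S]*1.-I[2][S]).mean())
for n in('side','scene'):
    r.place_of  # lip
    if n=='scene': sc=save('scene','sc8.png')
    print(n,[(np.round(d['at'],1),round(d['conf'],2)) for d in r.place_of(n,'carrier_lip')[:3]],[(np.round(d['at'],1),round(d['conf'],2)) for d in r.place_of(n,'lever_tip')[:3]],[(np.round(d['at'],1),round(d['conf'],2)) for d in r.place_of(n,'lever')[:3]])
    y=np.radians(YAW);e=np.array([np.cos(y),np.sin(y)]);print([proj(cam(n),np.r_[SEAT-.03*e,z]).round(1) for z in(.07,.082)])
cs=cam('side')
def panel(im,tilt,c,x0,y0,f=7,w=57,h=42):
    o=cv2.resize(im[y0:y0+h,x0:x0+w],(w*f,h*f),interpolation=cv2.INTER_CUBIC)
    if tilt is not None:
        for poly in pts(tilt):
            a=np.array([(proj(c,P)-[x0-.5,y0-.5])*f for P in poly]).astype(np.int32); cv2.polylines(o,[a],True,(0,0,255),1)
    return o
x0,y0=346,216
o=np.vstack([np.hstack([panel(I[0],0,cs,x0,y0),panel(I[2],None,cs,x0,y0)]),np.hstack([panel(I[2],11.5,cs,x0,y0),panel(I[2],0,cs,x0,y0)])])
print(o.shape); cv2.imwrite('pics/s8b.png',o[:600,:800])
E
```

```text
[0.48770191 0.00353165 0.14421703] [ 0.983 -0.185 -0.003]
5-8 26.977709190672154 7-8 20.46262002743484
side [(array([364.3, 233.9]), 0.82), (array([244.5, 300.9]), 0.67)] [(array([355.7, 167.9]), 0.68), (array([256.9, 258.8]), 0.53)] [(array([306. , 183.7]), 0.59), (array([358.7, 181.7]), 0.45)]
[array([361.3, 235.3]), array([361.8, 231.1])]
scene [(array([374.7, 339.3]), 0.61)] [(array([409.1, 210.8]), 0.57), (array([410. , 208.1]), 0.52)] [(array([325.6, 197.5]), 0.47), (array([203. , 223.4]), 0.34)]
[array([400.4, 217. ]), array([400.8, 212.7])]
(588, 798, 3)
```

View pics/s8b.png

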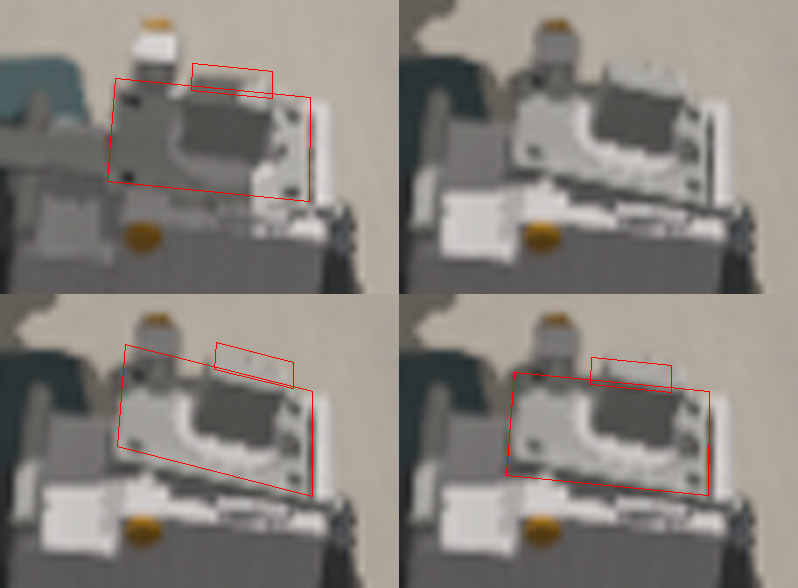

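Top-left is the clipped view and top-right the view now. The plate's lower edge has gone from slope 0.10 to about 0.22 and lies near the popped outline (0.25), so the carrier is resting up on the balls. I'll check it again later. Next I measure the lever's pitch in the grip and lay it down.

```bash
python3 - <<'E'
from h import *
r.camera('wrist');r.camera('side'); cw,cs=cam('wrist'),cam('side'); p,q=pose()
for k in('lever_tip','lever'):
    w=r.place_of('wrist',k)[:2]; s=r.place_of('side',k)[:2]; print([(np.round(d['at'],1),round(d['conf'],2)) for d in w],[(np.round(d['at'],1),round(d['conf'],2)) for d in s])
    if w and s:
        P=tri([ray(cw,w[0]['at']),ray(cs,s[0]['at'])]); v=q.inv().apply(P-p); print(P.round(4),'tool',v.round(4),np.degrees(np.arctan2(-v[2]-.0045,v[0])).round(1))
for a in(10,13,16,19,22):
    t=np.radians(a); P=p+q.apply([.110*np.cos(t),0,-.0045-.110*np.sin(t)]); print(a,proj(cw,P).round(1),proj(cs,P).round(1))
Q=down(-7.3,-17); print('to hover',*rel(p,q,[.4385,.0645,.05],down(-7.3)))
E
```

```text
[(array([326.5,  16. ]), 0.86)] [(array([355.7, 166.3]), 0.84), (array([359. , 182.2]), 0.42)]
[ 0.5927 -0.0172  0.1853] tool [ 0.1066  0.0004 -0.0411] 18.9
[(array([323.3, 240.3]), 0.77)] [(array([309.8, 183.1]), 0.59)]
[0.4936 0.0019 0.1335] tool [0.0059 0.0001 0.011 ] -69.1
10 [324.   18.5] [354.9 173.3]
13 [324.   17.3] [354.6 171.1]
16 [324.  17.] [354.1 168.8]
19 [324.   17.6] [353.4 166.6]
22 [324.   19.2] [352.6 164.4]
to hover [-0.0597 -0.0511  0.0947] [-0.0003  0.0026 -0.0599]
```

{"method": "drive_tool", "body": {"moves": [[[-0.03,-0.026,0.02,0,0,0,0],[-0.03,-0.025,0.02,0,0,-0.06,0],[0,0,0.02,0,-0.105,0,0],[0,0,0.015,0,-0.105,0,0],[0,0,0,0,-0.105,0,0],[0.0031,0,0.0095,0,0,0,0],[0.0031,0,0.0095,0,0,0,0],[0.0031,0,0.0095,0,0,0,0],[0,0,0,0,0,0,0]]]}}

```text
time: 16.0
ee_pos: [0.4352, 0.0649, 0.0387]
eef_rot: [0.985, -0.062, -0.158, -0.01]
ft_force: [-0.9, -0.1, -1.2]
width: 0.011
grip_force: 60.0
```

```bash
python3 - <<'E'
from h import *
r.camera('wrist');r.camera('side'); cw,cs=cam('wrist'),cam('side'); p,q=pose(); print(p,q.apply([1,0,0]).round(3),r.read_state()['joint_positions'].round(2))
w=r.place_of('wrist','lever_tip')[:2]; s=r.place_of('side','lever_tip')[:2]; print(w,s)
if w and s: print(tri([ray(cw,w[0]['at']),ray(cs,s[0]['at'])]).round(4))
for d in (17,19): 
    t=np.radians(d);print(p+q.apply([.110*np.cos(t),0,-.0045-.110*np.sin(t)]))
E
```

```text
[0.43625576 0.06498703 0.04004529] [ 0.943 -0.12  -0.311] [-0.25  0.36  0.08  1.88 -0.13  1.21 -1.8 ]
[{'at': [558.9, 253.7], 'conf': 0.74}, {'at': [326.4, 14.9], 'conf': 0.61}] [{'at': [328.6, 202.0], 'conf': 0.65}]
[ 0.5176 -0.01    0.1061]
[0.54674351 0.05092055 0.04211602]
[0.54675315 0.05091728 0.04595553]
```

```bash
python3 - <<'E'
from h import *
cw,cs=cam('wrist'),cam('side'); p,q=pose(); P=tri([ray(cw,[326.4,14.9]),ray(cs,[328.6,202.])]); print(P.round(4))
for d in (14,16,18,20,22): 
    t=np.radians(d);X=p+q.apply([.110*np.cos(t),0,-.0045-.110*np.sin(t)]);print(d,X.round(4),proj(cw,X).round(1),proj(cs,X).round(1))
E
```

```text
[0.5469 0.0501 0.0365]
14 [0.5471 0.0509 0.0368] [324.1  17.2] [329.  201.7]
16 [0.5473 0.0509 0.0406] [324.1  17.1] [329.1 200.5]
18 [0.5473 0.0509 0.0445] [324.1  17.4] [329.2 199.3]
20 [0.5473 0.0509 0.0483] [324.1  18.1] [329.2 198.1]
22 [0.5471 0.0509 0.0521] [324.1  19.4] [329.2 196.8]
```

{"method": "drive_tool", "body": {"moves": [[[0.0031,0,0.0095,0,0,0,0],[0.0031,0,0.0095,0,0,0,0],[0.0022,0,0.0067,0,0,0,0],[0.0006,0,0.0019,0,0,0,0],[0,0,0,0,0,0,0]]]}}

```text
time: 16.7
ee_pos: [0.4362, 0.0648, 0.0102]
eef_rot: [0.985, -0.063, -0.158, -0.01]
ft_force: [0.4, -0.4, -0.9]
width: 0.0116
grip_force: 60.0
```

{"method": "drive_tool", "body": {"moves": [[[0.0006,0,0.0019,0,0,0,0],[0.0006,0,0.0019,0,0,0,0],[0,0,0,0,0,0,0]]]}}

```text
time: 17.0
ee_pos: [0.4364, 0.0649, 0.0067]
eef_rot: [0.985, -0.063, -0.158, -0.01]
ft_force: [-0.3, -0.6, -1.5]
width: 0.0115
grip_force: 60.0
```

{"method": "drive_tool", "body": {"moves": [[[0.0004,0,0.0012,0,0,0,0],[0.0004,0,0.0012,0,0,0,0],[0,0,0,0,0,0,0]]]}}

```text
time: 17.3
ee_pos: [0.4369, 0.0649, 0.0052]
eef_rot: [0.985, -0.063, -0.158, -0.01]
ft_force: [-0.4, -1.3, 12.1]
width: 0.0116
grip_force: 60.0
```

{"method": "drive_tool", "body": {"moves": [[[0,0,0,0,0,0,0.3],[0,0,0,0,0,0,0.4],[0,0,0,0,0,0,0.4],[-0.0062,0,-0.019,0,0,0,0.4],[-0.0093,0,-0.0285,0,0,0,0.4],[-0.0124,0,-0.038,0,0,0,0.4],[0,0,-0.03,0,0.105,0,0.4],[0,0,-0.04,0,0.105,0,0.4],[0,0,-0.04,0,0.105,0,0.4],[0,0,0,0,0,0,0.4]]]}}

```text
time: 18.3
ee_pos: [0.4605, 0.0629, 0.2077]
eef_rot: [0.998, -0.063, 0.005, -0.002]
ft_force: [0.7, 0.0, -0.6]
width: 0.0347
grip_force: 0.0
```

```bash
python3 - <<'E'
from car import *
c=cam('wrist'); save('wrist','w9.png'); p,q=pose(); print(p,q.apply([1,0,0]).round(3))
for k,z in dict(lever=0,lever_tip=.009,tote=0,holder_fulcrum=.063,carrier_lip=.082,carrier=.076).items():
    print(k,[(np.round(d['at'],1),round(d['conf'],2),np.round(onz(c,d['at'],z),4)[:2]) for d in r.place_of('wrist',k)[:3]])
a=save('side','s9.png')[:,:,::-1]*1.; b=cv2.imread('pics/s8.png')*1.; S=np.s_[225:252,362:398]; print('8-9',np.abs(a[S]-b[S]).mean())
cs=cam('side')
print('side lip',[(np.round(d['at'],1),round(d['conf'],2)) for d in r.place_of('side','carrier_lip')[:3]],[(np.round(d['at'],1),round(d['conf'],2),onz(cs,d['at'],.009).round(4)) for d in r.place_of('side','lever_tip')[:2]])
print('hover carrier',*rel(p,q,np.r_[SEAT+[-.01,0],.25],down(-11)))
E
```

```text
[0.45942623 0.06258971 0.20472148] [ 0.992 -0.126  0.004]
lever [(array([325.5, 195.7]), 0.93, array([0.4418, 0.065 ]))]
lever_tip [(array([328.4, 103.6]), 0.96, array([0.5458, 0.0487]))]
tote [(array([196.8,  33.4]), 0.85, array([0.6387, 0.1807]))]
holder_fulcrum [(array([490.4,  38. ]), 0.97, array([ 0.5832, -0.1032])), (array([464.6, 233.1]), 0.63, array([ 0.3994, -0.0741]))]
carrier_lip [(array([508. ,   5.9]), 0.65, array([ 0.6039, -0.1097])), (array([550.4, 233.7]), 0.57, array([ 0.3952, -0.1526]))]
carrier [(array([559.3, 204.2]), 0.58, array([ 0.4224, -0.1644]))]
8-9 5.42798353909465
side lip [(array([362.8, 229.3]), 0.91), (array([242.7, 301.7]), 0.61)] [(array([329.1, 211.5]), 0.9, array([0.5477, 0.0463, 0.009 ]))]
hover carrier [ 0.1843  0.154  -0.045 ] [-0.0032 -0.0038  0.0659]
```

The lever lies flat: tip at (0.546, 0.049), and both views agree at z = 9 mm. The carrier lip in the side view is at row 229 (235 when clipped, 231 expected when popped), so it stays popped. Moving over it now.

{"method": "drive_tool", "body": {"moves": [[[0.037,0.031,-0.009,0,0,0.033,0.3],[0.037,0.031,-0.009,0,0,0.033,0.3],[0.037,0.031,-0.009,0,0,0,0.3],[0.037,0.031,-0.009,0,0,0,0.3],[0.036,0.03,-0.009,0,0,0,0.3],[0,0,0,0,0,0,0.3],[0,0,0,0,0,0,0.3]]]}}

```text
time: 19.5
ee_pos: [0.6136, -0.1224, 0.2449]
eef_rot: [0.995, -0.097, -0.002, 0.0]
ft_force: [-0.6, 0.2, -1.3]
width: 0.026
grip_force: 0.0
```

```bash
python3 - <<'E'
from car import *
c=cam('wrist'); save('wrist','w10.png'); p,q=pose(); print(p,q.apply([1,0,0]).round(3),r.read_state()['joint_positions'].round(2),r.read_state()['width'])
y=np.radians(YAW);e=np.array([np.cos(y),np.sin(y)])
E3=lambda X,Z:np.r_[SEAT+e*X/1e3,Z/1e3]
for k,z in dict(holder_fulcrum=.063,carrier_lip=.082,carrier=.076,holder_seat=.07,tote=0).items():
    print(k,[(np.round(d['at'],1),round(d['conf'],2),np.round(onz(c,d['at'],z),4)[:2]) for d in r.place_of('wrist',k)[:3]])
print('exp fulc',proj(c,E3(-53,63)).round(1),'lip',proj(c,E3(-28.8,82)).round(1),'carrier',proj(c,E3(.6,76)).round(1))
pl,tb=pts(11.5); print('tab top',[proj(c,P).round(0) for P in tb],'plate',[proj(c,P).round(0) for P in pl])
# tote from w2
import h
K,k1,_,_=cam('wrist'); q2=R.from_matrix(np.c_[[.9931,-.1175,0],[-.1175,-.9931,0],[0,0,-1]]); T=np.eye(4);T[:3,:3]=q2.as_matrix();T[:3,3]=[.4973,.0001,.2701]
W=T@np.array(r.camera_info('wrist')['T_tool_cam']); c2=(K,k1,W[:3,:3].T,-W[:3,:3].T@W[:3,3])
C=[onz(c2,np.array(a)/1.25,.016) for a in((123,67),(298,55),(303,133),(133,139))]; C=np.array(C); print(C.round(4),C.mean(0).round(4),[np.linalg.norm(C[i]-C[(i+1)%4]).round(4) for i in range(4)])
d=C[0]-C[1]; print('tote yaw',np.degrees(np.arctan2(-d[0],d[1])))
d=C[3]-C[2]; print('tote yaw',np.degrees(np.arctan2(-d[0],d[1])))
E
```

```text
[ 0.61321486 -0.12100454  0.24508394] [ 0.981 -0.192 -0.004] [-0.08  0.33  0.26  1.44 -0.08  1.39 -1.58] 0.02587037654430088
holder_fulcrum [(array([314.4, 209.4]), 0.71, array([ 0.5849, -0.1053]))]
carrier_lip [(array([318.4, 196.5]), 0.7, array([ 0.6034, -0.114 ]))]
carrier [(array([309.4, 169.9]), 0.96, array([ 0.6319, -0.11  ])), (array([421.1, 233.4]), 0.54, array([ 0.5384, -0.2169]))]
holder_seat []
tote [(array([ 99.9, 199.1]), 0.86, array([0.6376, 0.184 ]))]
exp fulc [313.5 213.3] lip [312.6 196.6] carrier [312.5 167.9]
tab top [array([318., 175.]), array([318., 150.]), array([305., 150.]), array([305., 175.])] plate [array([335., 197.]), array([335., 138.]), array([290., 139.]), array([290., 197.])]
[[0.6809 0.2636 0.016 ]
 [0.6657 0.0853 0.016 ]
 [0.5924 0.093  0.016 ]
 [0.6107 0.2715 0.016 ]] [0.6374 0.1783 0.016 ] [np.float64(0.179), np.float64(0.0737), np.float64(0.1794), np.float64(0.0706)]
tote yaw -4.863882038916178
tote yaw -5.841691043123769
```

The carrier is at (309,170), 3 px from the predicted popped position. The tote corners give sizes of 179 x 72 mm, yaw about −5.4° and centre about (0.638, 0.180).

```bash
python3 - <<'E'
from car import *
p,q=pose(); Q=down(-11,-11.5); y=np.radians(YAW);e=np.array([np.cos(y),np.sin(y)])
G=np.r_[SEAT+e*.0059,.0820]; A=G-Q.apply([0,0,1])*.06
print(G,*rel(p,q,A,Q))
E
```

```text
[ 0.6384916  -0.11462577  0.082     ] [ 0.036  -0.0104  0.1053] [-0.0006 -0.1983  0.0005]
```

{"method": "drive_tool", "body": {"moves": [[[0.018,-0.005,0.03,0,0,0,0.3],[0.018,-0.0054,0.03,0,0,0,0.3],[0,0,0.03,0,0,0,0.3],[0,0,0.015,0,0,0,0.3],[0,0,0,0,-0.1,0,0.3],[0,0,0,0,-0.1,0,0.3],[0,0,0,0,0,0,0.3],[0,0,0,0,0,0,0.3]]], "squeeze": 25}}

```text
time: 20.6
ee_pos: [0.6508, -0.1182, 0.1409]
eef_rot: [0.99, -0.096, -0.1, -0.01]
ft_force: [-0.3, -0.7, -0.0]
width: 0.0263
grip_force: 0.0
```

```bash
python3 - <<'E'
from car import *
p,q=pose(); Q=down(-11,-11.5); y=np.radians(YAW);e=np.array([np.cos(y),np.sin(y)])
G=np.r_[SEAT+e*.0059,.0820]; print(p,*rel(p,q,G,Q))
c=cam('wrist'); w=r.camera('wrist'); cv2.imwrite('pics/w11.png',w[:,:,::-1])
pl,tb=pts(11.5); print('exp tab',[proj(c,P).round(0) for P in tb],'plate',[proj(c,P).round(0) for P in pl]); print([(np.round(d['bbox']),round(d['conf'],2)) for d in r.find_in('wrist','carrier')[:2]])
E
```

```text
[ 0.65082468 -0.11820138  0.14089988] [-0.0008 -0.0011  0.0603] [-0.0001 -0.0002 -0.0011]
exp tab [array([332., 243.]), array([332., 209.]), array([313., 209.]), array([314., 244.])] plate [array([353., 258.]), array([355., 181.]), array([291., 181.]), array([293., 258.])]
[(array([291., 182., 356., 261.]), 0.71)]
```

The detected carrier box, (291–356, 182–261), matches the predicted popped pose within a few pixels. Descending and gripping the tab.

{"method": "drive_tool", "body": {"moves": [[[0,0,0.02,0,0,0,0.3],[-0.001,-0.001,0.02,0,0,0,0.3],[0,0,0.012,0,0,0,0.3],[0,0,0.006,0,0,0,0.3],[0,0,0,0,0,0,0.3]]]}}

```text
time: 21.2
ee_pos: [0.6379, -0.1145, 0.0844]
eef_rot: [0.99, -0.096, -0.101, -0.01]
ft_force: [0.9, -0.7, -0.7]
width: 0.0261
grip_force: 0.0
```

{"method": "drive_tool", "body": {"moves": [[[0,0,0,0,0,0,0],[0,0,0,0,0,0,0],[0,0,0,0,0,0,0],[0,0,0,0,0,0,0]]]}}

```text
time: 21.6
ee_pos: [0.6386, -0.1152, 0.0848]
eef_rot: [0.99, -0.096, -0.1, -0.01]
ft_force: [1.1, -2.0, 0.9]
width: 0.0119
grip_force: 25.0
```

{"method": "drive_tool", "body": {"moves": [[[-0.002,0,-0.0098,0,0,0,0],[-0.004,0,-0.0196,0,0,0,0],[-0.006,0,-0.0294,0,0,0,0],[-0.006,0,-0.0294,0,0,0,0],[0,0,0,0,0.1,0,0],[0,0,0,0,0.1,0,0],[0,0,0,0,0,-0.098,0],[0,0,0,0,0,0,0]]]}}

```text
time: 22.4
ee_pos: [0.638, -0.1142, 0.1755]
eef_rot: [0.999, -0.046, -0.001, -0.001]
ft_force: [0.2, -0.4, 0.4]
width: 0.0116
grip_force: 25.0
```

```bash
python3 - <<'E'
from h import *
p,q=pose(); print(p,q.apply([1,0,0]).round(3),r.read_state()['width'],r.read_state()['ft_force'].round(1))
c=cam('wrist'); w=r.camera('wrist'); cv2.imwrite('pics/w12.png',w[:,:,::-1])
print([(np.round(d['bbox']),round(d['conf'],2)) for d in r.find_in('wrist','carrier')[:2]])
for z in(-.003,.0): # expected plate corners in tool frame: carrier origin at tool x=-4mm, underside tool z=+7..9mm
    pass
E3=[p+q.apply([(x-4)/1e3,yy/1e3,.009-.004]) for x,yy in((-30,-23),(30,-23),(30,23),(-30,23))]
print([proj(c,P).round(0) for P in E3])
y=np.radians(-5.4); T=np.array([.638,.1805]); t=T+.06*np.array([-np.sin(y),np.cos(y)]); print('comp',t)
print('cur hdg',np.degrees(np.arctan2(q.apply([1,0,0])[1],q.apply([1,0,0])[0])),*rel(p,q,np.r_[t+.004*np.array([np.cos(y),np.sin(y)]),.12],down(-5.4)))
E
```

```text
[ 0.63795441 -0.114196    0.17554747] [ 0.996 -0.093 -0.002] 0.011569576357935448 [ 0.2 -0.4  0.4]
[(array([279., 201., 366., 298.]), 0.58)]
[array([286., 299.]), array([282., 201.]), array([367., 201.]), array([363., 299.])]
comp [0.6436465  0.24023372]
cur hdg -5.325173182422888 [-0.0231 -0.3534  0.056 ] [-0.0012  0.0018  0.0013]
```

The carrier is held level. Carrying it to over the matching compartment.

{"method": "drive_tool", "body": {"moves": [[[-0.0026,-0.03,0,0,0,0,0],[-0.0026,-0.04,0,0,0,0,0],[-0.0026,-0.042,0,0,0,0,0],[-0.0026,-0.042,0,0,0,0,0],[-0.0026,-0.042,0,0,0,0,0],[-0.0026,-0.042,0,0,0,0,0],[-0.0026,-0.042,0,0,0,0,0],[-0.0026,-0.04,0,0,0,0,0],[-0.0023,-0.033,0,0,0,0,0],[0,0,0,0,0,0,0]]]}}

```text
time: 23.5
ee_pos: [0.6474, 0.2463, 0.1736]
eef_rot: [0.999, -0.045, -0.002, -0.002]
ft_force: [-1.0, -0.1, -0.6]
width: 0.0117
grip_force: 25.0
```

```bash
cat > tote.py <<'E'
from h import *
from scipy.optimize import least_squares
c=cam('wrist'); p,q=pose(); w=r.camera('wrist'); cv2.imwrite('pics/w13.png',w[:,:,::-1])
print(p,q.apply([1,0,0]).round(3))
print([(np.round(d['at'],1),round(d['conf'],2),onz(c,d['at'],0).round(4)) for d in r.place_of('wrist','tote')[:2]],[(np.round(d['bbox']),round(d['conf'],2)) for d in r.find_in('wrist','tote')[:2]],[(np.round(d['bbox']),round(d['conf'],2)) for d in r.find_in('wrist','carrier')[:2]])
g=cv2.GaussianBlur(cv2.cvtColor(w,cv2.COLOR_RGB2GRAY),(0,0),1).astype(float)
# fit outer top rim by maximising edge contrast outside(bright bench) - inside(dark rim)
def outline(v,z,off):
    X,Y,a=v; e=np.array([np.cos(a),np.sin(a)]); n=np.array([-e[1],e[0]]); pts=[]
    hx,hy=.037+off,.09+off
    for s in np.linspace(-.95,.95,40):
        for u,t in((s*hx,hy),(s*hx,-hy),(hx,s*hy),(-hx,s*hy)): pts.append(np.r_[np.array([X,Y])+e*u+n*t,z])
    return np.array([proj(c,P) for P in pts])
def val(P): return cv2.remap(g.astype(np.float32),P[:,0].astype(np.float32)[None],P[:,1].astype(np.float32)[None],cv2.INTER_LINEAR,borderValue=-1)[0]
def score(v):
    i,o=val(outline(v,.016,-.0015)),val(outline(v,.016,.0025)); ok=(i>=0)&(o>=0); ok&=(outline(v,.016,0)[:,1]<230)
    return np.clip(np.abs(o-i)[ok],0,60).mean(),ok.sum()
best=max(((score((X,Y,np.radians(a)))[0],X,Y,a) for X in np.arange(.630,.6461,.002) for Y in np.arange(.172,.1901,.002) for a in np.arange(-8,-2.9,1)))
print(best)
best=max(((score((X,Y,np.radians(a)))[0],X,Y,a) for X in best[1]+np.arange(-.002,.0021,.001) for Y in best[2]+np.arange(-.002,.0021,.001) for a in best[3]+np.arange(-1,1.1,.5)))
print(best,score((best[1],best[2],np.radians(best[3]))))
E
python3 tote.py
```

```text
[0.64742005 0.2462705  0.17364516] [ 0.996 -0.089 -0.005]
[] [(array([300., 153., 482., 229.]), 0.91)] [(array([278., 200., 366., 296.]), 0.92)]
(np.float32(36.955345), np.float64(0.642), np.float64(0.18), np.float64(-7.0))
(np.float32(37.415325), np.float64(0.641), np.float64(0.181), np.float64(-7.0)) (np.float32(37.415325), np.int64(160))
```

```bash
cat > tf.py <<'E'
from h import *
def mk(pp,hx):
    K,k1,_,_=cam('wrist'); z=np.array([0,0,-1.]); x=np.array(hx)/np.linalg.norm(hx); T=np.eye(4); T[:3,:3]=np.c_[x,np.cross(z,x),z]; T[:3,3]=pp
    W=T@np.array(r.camera_info('wrist')['T_tool_cam']); return K,k1,W[:3,:3].T,-W[:3,:3].T@W[:3,3]
p,q=pose()
V={'w2':(mk([.4973,.0001,.2701],[.9931,-.1175,0]),'w2'),'w13':(cam('wrist'),'w13'),'side':(cam('side'),'side0'),'scene':(cam('scene'),'scene0')}
N=np.linspace(-.95,.95,40)
def outl(v,off):
    X,Y,a=v; e=np.array([np.cos(a),np.sin(a)]); n=np.array([-e[1],e[0]]); hx,hy=.037+off,.09+off
    return [np.r_[np.array([X,Y])+e*u+n*t,.016] for s in N for u,t in((s*hx,hy),(s*hx,-hy),(hx,s*hy),(-hx,s*hy))]
def fit(c,g):
    val=lambda P:cv2.remap(g,np.array([proj(c,x) for x in P],np.float32)[None,:,0],np.array([proj(c,x) for x in P],np.float32)[None,:,1],cv2.INTER_LINEAR)[0]
    f=lambda v:np.clip(val(outl(v,.002))-val(outl(v,-.0015)),-60,60).mean()
    b=(.638,.181,-5.5)
    for st in(.004,.002,.001):
        b=max((f((X,Y,np.radians(a))),X,Y,a) for X in b[0]+st*np.arange(-2,3) for Y in b[1]+st*np.arange(-2,3) for a in b[2]+st*500*np.arange(-2,3))[1:]
    return np.round(b,4),f((b[0],b[1],np.radians(b[2])))
for k,(c,fn) in V.items():
    g=cv2.GaussianBlur(cv2.imread(f'pics/{fn}.png',0),(0,0),.7).astype(np.float32); print(k,*fit(c,g))
E
python3 tf.py
```

```text
w2 [ 0.635  0.178 -6.   ] 54.86158
w13 [ 0.643  0.17  -7.   ] 38.761658
side [ 0.639  0.169 -6.5  ] 20.238811
scene [ 0.626  0.173 -4.5  ] 18.436352
```

The tote estimates scatter by a few mm, and the carrier hides part of it here. I'll back off 80 mm for one clear wrist view.

{"method": "drive_tool", "body": {"moves": [[[-0.04,0.02,0,0,0,0,0],[-0.04,0.02,0,0,0,0,0],[0,0,0,0,0,0,0],[0,0,0,0,0,0,0],[0,0,0,0,0,0,0]]]}}

```text
time: 24.2
ee_pos: [0.5666, 0.2062, 0.1755]
eef_rot: [0.999, -0.048, -0.0, -0.001]
ft_force: [0.8, -1.1, -0.6]
width: 0.0117
grip_force: 25.0
```

```bash
sed -i "s/^V=.*/w=r.camera('wrist'); cv2.imwrite('pics\/w14.png',w[:,:,::-1]); V={'w2':(mk([.4973,.0001,.2701],[.9931,-.1175,0]),'w2'),'w14':(cam('wrist'),'w14')}; print(p,q.apply([1,0,0]).round(4))/" tf.py; cat >> tf.py <<'E'
c=cam('wrist'); print([proj(c,P).round(0) for P in outl((.638,.180,np.radians(-6)),0)[:4]+outl((.638,.180,np.radians(-6)),0)[-4:]])
print([(np.round(d['at'],1),round(d['conf'],2),onz(c,d['at'],0).round(4)) for d in r.place_of('wrist','tote')[:2]],[(np.round(d['bbox']),round(d['conf'],2)) for d in r.find_in('wrist','tote')[:2]],[(np.round(d['bbox']),round(d['conf'],2)) for d in r.find_in('wrist','carrier')[:2]])
E
python3 tf.py
```

```text
[0.56663862 0.2062058  0.1755344 ] [ 0.9953 -0.0966 -0.001 ]
w2 [ 0.635  0.178 -6.   ] 54.86043
w14 [ 0.637  0.181 -5.5  ] 43.145782
[array([254., 149.]), array([433., 150.]), array([435.,  75.]), array([428., 152.]), array([251.,  75.]), array([439.,  77.]), array([255.,  73.]), array([258., 151.])]
[(array([341.6, 114.9]), 0.79, array([0.6366, 0.1822, 0.    ]))] [(array([251.,  70., 439., 160.]), 0.91)] [(array([279., 201., 368., 297.]), 0.77)]
```

```bash
python3 - <<'E'
from h import *
p,q=pose(); print(*rel(p,q,[.6469,.2403,.06],down(-5.6)))
E
```

```text
[ 0.0775 -0.041   0.1145] [-0.0005  0.0023  0.0023]
```

{"method": "drive_tool", "body": {"moves": [[[0.026,-0.014,0,0,0,0,0],[0.026,-0.014,0,0,0,0,0],[0.0255,-0.013,0,0,0.002,0.002,0],[0,0,0.035,0,0,0,0],[0,0,0.035,0,0,0,0],[0,0,0.025,0,0,0,0],[0,0,0.0195,0,0,0,0],[0,0,0,0,0,0,0],[0,0,0,0,0,0,0]]]}}

```text
time: 25.3
ee_pos: [0.6468, 0.2404, 0.0603]
eef_rot: [0.999, -0.048, -0.0, -0.0]
ft_force: [-0.3, 0.1, -0.3]
width: 0.0114
grip_force: 25.0
```

```bash
python3 - <<'E'
from h import *
p,q=pose(); print(p,q.apply([1,0,0]).round(4),*rel(p,q,[.6469,.2403,.06],down(-5.6)))
c=cam('wrist'); w=r.camera('wrist'); cv2.imwrite('pics/w15.png',w[:,:,::-1])
y=np.radians(-5.6); T=np.array([.637,.181]);e=np.array([np.cos(y),np.sin(y)]);n=np.array([-e[1],e[0]])
print('comp rim',[proj(c,np.r_[T+e*u+n*v,.016]).round(1) for u,v in((.034,.087),(.034,.033),(-.034,.033),(-.034,.087))])
g=cv2.cvtColor(w,cv2.COLOR_RGB2GRAY)
# profile along row through front part to see walls & carrier: brightness along tool y ahead of carrier and cross
for row in (100,120,130): print(row,g[row,230:420:3].tolist())
print([(np.round(d['bbox']),round(d['conf'],2)) for d in r.find_in('wrist','carrier')[:2]],[(np.round(d['bbox']),round(d['conf'],2)) for d in r.find_in('wrist','tote')[:2]])
E
```

```text
[0.64675764 0.2403547  0.06032508] [ 9.953e-01 -9.680e-02 -6.000e-04] [0.0001 0.     0.0003] [-0.0003  0.0006  0.0008]
comp rim [array([283.4, 179.6]), array([365.5, 179.6]), array([362.2, 273.3]), array([286.6, 273.3])]
100 [140, 139, 140, 139, 140, 140, 143, 207, 233, 235, 235, 235, 235, 235, 235, 235, 234, 162, 142, 143, 144, 143, 144, 143, 143, 143, 143, 143, 145, 145, 145, 145, 146, 146, 145, 144, 143, 143, 144, 144, 143, 145, 144, 145, 144, 143, 143, 142, 143, 142, 142, 142, 143, 143, 143, 143, 143, 143, 143, 143, 142, 143, 144, 145]
120 [142, 142, 142, 141, 140, 141, 142, 142, 143, 142, 141, 142, 143, 143, 143, 144, 144, 143, 143, 144, 143, 143, 143, 143, 144, 144, 144, 145, 145, 145, 146, 146, 146, 144, 144, 144, 144, 146, 146, 145, 145, 144, 144, 143, 144, 145, 145, 143, 143, 144, 144, 145, 146, 145, 144, 144, 143, 144, 142, 143, 144, 143, 143, 143]
130 [144, 143, 142, 142, 142, 143, 142, 140, 141, 141, 142, 142, 143, 143, 142, 142, 142, 142, 143, 144, 145, 146, 144, 145, 144, 143, 142, 143, 143, 144, 144, 144, 143, 143, 142, 142, 143, 144, 144, 144, 142, 142, 142, 144, 146, 145, 145, 144, 143, 146, 146, 146, 147, 146, 146, 146, 146, 146, 144, 143, 146, 146, 147, 145]
[(array([280., 200., 369., 297.]), 0.56)] [(array([280., 171., 548., 261.]), 0.66)]
```

{"method": "drive_tool", "body": {"moves": [[[0.001,0,0.02,0,0,0,0],[0,0,0.014,0,0,0,0],[0,0,0.008,0,0,0,0],[0,0,0,0,0,0,0]]]}}

```text
time: 25.85
ee_pos: [0.6465, 0.2399, 0.0168]
eef_rot: [0.999, -0.048, -0.001, 0.0]
ft_force: [0.0, -0.3, -1.1]
width: 0.0119
grip_force: 25.0
```

{"method": "drive_tool", "body": {"moves": [[[0,0,0.0015,0,0,0,0],[0,0,0.0015,0,0,0,0],[0,0,0,0,0,0,0]]]}}

```text
time: 26.15
ee_pos: [0.6476, 0.2403, 0.0154]
eef_rot: [0.999, -0.048, -0.0, -0.0]
ft_force: [0.3, 0.2, -0.8]
width: 0.0115
grip_force: 25.0
```

{"method": "drive_tool", "body": {"moves": [[[0,0,0.001,0,0,0,0],[0,0,0,0,0,0,0]]]}}

```text
time: 26.35
ee_pos: [0.6474, 0.2403, 0.0142]
eef_rot: [0.999, -0.048, -0.0, -0.0]
ft_force: [-0.3, 0.1, 0.2]
width: 0.0119
grip_force: 25.0
```

{"method": "drive_tool", "body": {"moves": [[[0,0,0.001,0,0,0,0],[0,0,0,0,0,0,0]]]}}

```text
time: 26.55
ee_pos: [0.6476, 0.2402, 0.0136]
eef_rot: [0.999, -0.049, -0.0, -0.0]
ft_force: [-1.1, -1.6, 4.2]
width: 0.0117
grip_force: 25.0
```

{"method": "drive_tool", "body": {"moves": [[[0,0,0.001,0,0,0,0],[0,0,0,0,0,0,0]]]}}

```text
time: 26.75
ee_pos: [0.648, 0.2401, 0.0129]
eef_rot: [0.999, -0.049, 0.0, -0.0]
ft_force: [0.2, -0.3, 4.9]
width: 0.0117
grip_force: 25.0
```

Contact came at TCP z = 13 mm, which puts the carrier underside at about floor height (3 mm). Releasing with a small opening and backing away.

{"method": "drive_tool", "body": {"moves": [[[0,0,0,0,0,0,0.2],[0,0,0,0,0,0,0.2],[0,0,0,0,0,0,0.2],[0,0,-0.01,0,0,0,0.2],[0,0,-0.03,0,0,0,0.2],[0,0,-0.04,0,0,0,0.2],[0,0,-0.04,0,0,0,0.2],[-0.04,0.01,-0.02,0,0,0,0.2],[-0.04,0.01,0,0,0,0,0.2],[0,0,0,0,0,0,0.2]]]}}

```text
time: 27.75
ee_pos: [0.5612, 0.2276, 0.1526]
eef_rot: [0.999, -0.048, -0.002, -0.0]
ft_force: [0.7, -0.1, -0.2]
width: 0.017
grip_force: 0.0
```

```bash
python3 - <<'E'
from h import *
p,q=pose(); print(p,r.read_state()['width'])
c=cam('wrist'); w=save('wrist','w16.png')
for k,z in dict(carrier=.003,carrier_lip=.003,tote=0,lever=0,lever_tip=.009).items():
    print(k,[(np.round(d['at'],1),round(d['conf'],2),onz(c,d['at'],z).round(4)[:2]) for d in r.place_of('wrist',k)[:2]])
print([(np.round(d['bbox']),round(d['conf'],2)) for d in r.find_in('wrist','carrier')[:2]])
P=lambda x,y,z:proj(c,np.r_[np.array([.6436,.2406])+x*np.array([.9953,-.0966])+y*np.array([.0966,.9953]),z]).round(0)
print('exp plate',[P(a,b,.007) for a,b in((-.03,-.023),(.03,-.023),(.03,.023),(-.03,.023))],'tab top',[P(a,b,.031) for a,b in((-.008,-.006),(.016,.006))])
r.camera('side');r.camera('scene')
for n in('side','scene'):
    C=cam(n); print(n,[(k,np.round(d['at']),round(d['conf'],2),onz(C,d['at'],z).round(3)[:2]) for k,z in dict(carrier=.003,lever_tip=.009,objective=0,small_dish=0,sample_tin=0).items() for d in r.place_of(n,k)[:2]])
E
```

```text
[0.56122713 0.22759785 0.15263082] 0.01697644142357467
carrier [(array([298.4, 103.8]), 0.59, array([0.6449, 0.2441]))]
carrier_lip [(array([305.1, 137.8]), 0.69, array([0.6129, 0.2413]))]
tote [(array([366.1, 104.4]), 0.89, array([0.6383, 0.1805]))]
lever []
lever_tip [(array([503.2, 187.8]), 0.65, array([0.5466, 0.0498]))]
[(array([274.,  73., 328., 136.]), 0.9)]
exp plate [array([327., 137.]), array([327.,  71.]), array([276.,  71.]), array([278., 137.])] tab top [array([307., 113.]), array([293.,  84.])]
side [('carrier', array([264., 305.]), 0.63, array([ 0.398, -0.229])), ('carrier', array([355., 170.]), 0.55, array([0.638, 0.234])), ('lever_tip', array([330., 211.]), 0.64, array([0.55 , 0.048])), ('small_dish', array([256., 262.]), 0.71, array([ 0.374, -0.111])), ('sample_tin', array([268., 161.]), 0.7, array([0.382, 0.3  ]))]
scene [('carrier', array([392., 326.]), 0.84, array([ 0.401, -0.22 ])), ('carrier', array([289., 171.]), 0.46, array([0.652, 0.255])), ('lever_tip', array([325., 224.]), 0.69, array([0.544, 0.049])), ('objective', array([426., 295.]), 0.71, array([ 0.507, -0.233])), ('small_dish', array([333., 308.]), 0.72, array([ 0.37 , -0.106])), ('sample_tin', array([201., 224.]), 0.91, array([0.378, 0.284])), ('sample_tin', array([324., 224.]), 0.35, array([0.549, 0.058]))]
```

The carrier box, (274–328, 73–136), matches a flat plate in the compartment (276–327, 71–137). The lever and bystanders are in place. Handing in.

```bash
python3 -c "
from bench import r
print(r.close_job())"
```

```text
the job is handed in; nothing more can be done
None
```

I pried the carrier out of the clips over the bar, laid the lever back flat on the bench, set the carrier flat in the 54 mm compartment, and handed the job in at about 28 s; the result of the judging was not shown.

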